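Nod the leaves of the stop-motion trees

TASK

Pose the three little stop-motion trees for the next frame, as if a breeze passed through: with a fingertip, lightly touch the round leaf of the white tree from above so that it droops about 20 degrees from level and stays there, then do the same to the terracotta-orange tree's leaf, and last to the dark-brown tree's leaf. Touch gently and never push a leaf down to its stop; do not pinch or lift anything, leave each tree standing where it is, and leave the jar, tin and clay alone.

Things in the scene. Friction and masses are not known exactly. Their poses are not given: they have to be found in the camera images.
- white_tree: the white model tree, loose, 0.7 kg with its grey slab foot 130 x 90 x 16 mm, standing on the 4 mm card sheet. Origin: centre of the slab's underside; z up; the leaf lies on the -x side. The trunk (20 mm thick) stands at local x = +35 mm with its hinge pin 134 mm above the origin; dead twigs on the +x side reach no higher than 8 mm above the pin, the trunk's fork 4 mm above it.
- white_tree_leaf (a joint): droop of the white tree's single round leaf, rad. 0 = leaf level, grows as its free end goes down, hard stop at 0.75 (43 degrees). Starts at 0 to 0.06. Stiff friction hinge without a spring: about 2 N straight down on the leaf moves it, and it stays where it is left.
- white_tree_touch (a point): middle of the upper face of the white tree's leaf, the spot to touch; it moves with the leaf. The leaf is a disc 44 mm across and 5 mm thick on a 7 mm thick stalk; its middle is 70 mm from the hinge pin, towards the tree's -x. Its own z axis is the leaf's upper normal, its x axis points back to the hinge. Level, it is 136.5 mm above the tree's origin.
- white_tree_hinge (a point): middle of the white tree's hinge pin at the top of its trunk (the pin runs along the tree's y).
- clay_tree: the terracotta-orange model tree, loose, 0.7 kg with its grey slab foot 130 x 90 x 16 mm, standing on the 4 mm card sheet. Origin: centre of the slab's underside; z up; the leaf lies on the -x side. The trunk (20 mm thick) stands at local x = +35 mm with its hinge pin 142 mm above the origin; dead twigs on the +x side reach no higher than 8 mm above the pin, the trunk's fork 4 mm above it.
- clay_tree_leaf (a joint): droop of the terracotta-orange tree's single round leaf, rad. 0 = leaf level, grows as its free end goes down, hard stop at 0.75 (43 degrees). Starts at 0 to 0.06. Stiff friction hinge without a spring: about 2 N straight down on the leaf moves it, and it stays where it is left.
- clay_tree_touch (a point): middle of the upper face of the terracotta-orange tree's leaf, the spot to touch; it moves with the leaf. The leaf is a disc 44 mm across and 5 mm thick on a 7 mm thick stalk; its middle is 70 mm from the hinge pin, towards the tree's -x. Its own z axis is the leaf's upper normal, its x axis points back to the hinge. Level, it is 144.5 mm above the tree's origin.
- clay_tree_hinge (a point): middle of the terracotta-orange tree's hinge pin at the top of its trunk (the pin runs along the tree's y).
- brown_tree: the dark-brown model tree, loose, 0.7 kg with its grey slab foot 130 x 90 x 16 mm, standing on the 4 mm card sheet. Origin: centre of the slab's underside; z up; the leaf lies on the -x side. The trunk (20 mm thick) stands at local x = +35 mm with its hinge pin 150 mm above the origin; dead twigs on the +x side reach no higher than 8 mm above the pin, the trunk's fork 4 mm above it.
- brown_tree_leaf (a joint): droop of the dark-brown tree's single round leaf, rad. 0 = leaf level, grows as its free end goes down, hard stop at 0.75 (43 degrees). Starts at 0 to 0.06. Stiff friction hinge without a spring: about 2 N straight down on the leaf moves it, and it stays where it is left.
- brown_tree_touch (a point): middle of the upper face of the dark-brown tree's leaf, the spot to touch; it moves with the leaf. The leaf is a disc 44 mm across and 5 mm thick on a 7 mm thick stalk; its middle is 70 mm from the hinge pin, towards the tree's -x. Its own z axis is the leaf's upper normal, its x axis points back to the hinge. Level, it is 152.5 mm above the tree's origin.
- brown_tree_hinge (a point): middle of the dark-brown tree's hinge pin at the top of its trunk (the pin runs along the tree's y).
- paint_jar: bystander: yellow paint jar with white cap, 42 mm across, 62 mm high; origin under its centre
- tin: bystander: open brass-coloured tin, 105 x 65 x 24 mm; origin under its centre
- clay_pack: bystander: packet of clay, white with a purple end, 100 x 45 x 26 mm; origin under its centre
- clay_log: bystander: small white bar of clay, 70 x 22 x 22 mm; origin under its centre
Mind the look-alikes: they are no part of the job. Leave any blue look-alike of the clay_tree alone.

How it is judged:
By the outcome, as a careful person would: the job done as asked, in the order asked, and still so for the second after the job is handed in, with the robot touching nothing.
It also fails if it takes over 51 s, if anything falls off the work surface, if the arm or the gripper's body presses on something with over 40 N, if the wrist force passes 120 N, or if a joint passes its speed limit or range.

ROBOT

A 7-joint arm with a two-finger parallel gripper is mounted at the origin on the work surface. World frame = base frame: x ahead of the robot, y to its left, z up, the work surface at z = 0. Lengths are in m, angles in rad, forces in N, time in s.
With the tool pointing down it reaches from about 0.35 to 0.9 m from the base axis. Payload 7.2 kg.
Tool frame: the origin (TCP) lies midway between the tips of the shut fingers; the grasp point (between the pads) lies 19 mm behind it; z points along the fingers, y is the line along which they close (so a half turn about z gives the same grasp; the last joint's range is limited). The gripper opens to 88 mm and grips with 3 to 60 N. Pads are 20 mm wide; open, the fingers measure 115 mm over their backs; the gripper's body (75 mm by 178 mm) begins 61 mm behind the grasp point.
Start: joints at [-1.276, 0.411, -0.013, 1.596, 0.006, 1.134, -0.082], TCP at [0.222, 0.584, 0.223] pointing down, gripper open.
Joint ranges: [-2.95, 2.95], [-0.29, 1.99], [-1.47, 1.44], [0.14, 2.54], [-1.03, 4.17], [0.13, 1.85], [-2.86, 2.86]. Speed limits (rad/s): [2.39, 2.39, 3.01, 3.01, 3.14, 3.14, 3.14].

INTERFACE

Orientations are given as a unit quaternion [w, x, y, z].
In Python, from rig import * gives the robot as it stands.
- The arm moves only by the tool apply_moves, never from a script. Its argument "rows" is a list of rows, each a list of 3 entries, a list of its own where there are three numbers: the shift along the world's x, y, z in m, then the turn, a rotation vector about the world's x, y, z in degrees, then the opening, from 0 (shut) to 1 (fully open). In form: [[[dx, dy, dz], [ax, ay, az], gripper], ...]. A call has 1 to 20 rows; each row is the pose to reach, as a shift and turn from the pose commanded when the call began; what a row does not reach only later rows make up. A row lasts 1/10 s, in which the tool goes at most 50 mm and 8.59 degrees, less where a joint would pass 70% of its speed; a pose out of reach is approached as far as the arm can. A call with a gripper value outside its range is refused whole. The fingers move at their own pace and stop on an object; "squeeze" is the grip in N (left out, the last holds). Time passes only in rows, so rows that repeat a pose let the fingers close. It gives the time, the measured TCP pose, the force, the opening and the grip force at its end, in the units of the state.
- get_state(): the state, without advancing time (a new reading comes with each control period).
- camera(name): name is "scene" or "top" or "wrist"; returns a dict with "pixels" (480x640x3 uint8, red, green, blue), "depth" (480x640 float32, m along the optical axis (not along the pixel's ray), 0 where there is no reading), "fx", "fy", "cx", "cy" (pixels), "dist_coeffs" ([k1, k2, p1, p2, k3] as OpenCV has them; the pictures are not rectified), "R" (3x3) and "t" (3): a world point X has camera coordinates R X + t; the wrist camera has in their place "mount" (4x4, takes a point from camera to tool coordinates, whose origin is the TCP and whose axes are the flange's). Camera axes: x right, y down, z forward; pixel columns grow to the right and rows downward; lengths in m; the calibration is good to about 2 mm. A picture is of the moment at which its call begins: read the wrist's pose just before it.
- hand_in(): hands the job in; it is judged then, once.
The state is a dict: "time_s": time; "joint_pos": joint angles; "qvel": joint speeds; "tau": joint torques, N m; "eef_pos": TCP position; "orientation": TCP orientation; "wrist_force": force on the tool from outside, world axes, zero at the start; "ft_torque": the same for the moment, N m; "gripper_width": finger opening in m; "grasp_force": force on a finger pad.
Only numpy, scipy, OpenCV 4.12 (cv2) and the standard library are available. Lean on these libraries where they do the work, as an engineer would, in place of code of your own. Each camera call takes 0.05 s, during which the arm holds its last target. There are 200 camera calls.

## Working session

There is one attempt and no reset: what is moved stays moved. The work goes in short steps, Python scripts to look and compute and a tool call to move; the robot and the scene stay as the last step left them, time stands still between calls to the robot, and variables do not carry over. Pictures are saved under pics/ and viewed, at most 10 in all, crops included, and the job is handed in when it is done.

Besides the shell and the picture viewer there is one more tool, called after "Call:" by a JSON object that holds its "method" and its "body". apply_moves: Moves the arm, as the interface text tells. Its arguments: {"type":"object","properties":{"rows":{"type":"array","items":{"type":"array"}},"squeeze":{"type":"number"}},"required":["rows"]}

```bash
mkdir -p pics
cat > h.py <<'E'
from rig import *
import numpy as np, cv2
def grab(n):
    c=camera(n); np.savez(f'{n}.npz',**{k:v for k,v in c.items()}); return c
def load(n): return dict(np.load(f'{n}.npz'))
def world(c,uv,d=None):
    uv=np.array(uv,float).reshape(-1,2)
    K=np.array([[c['fx'],0,c['cx']],[0,c['fy'],c['cy']],[0,0,1.]])
    n=cv2.undistortPoints(uv.reshape(-1,1,2),K,np.array(c['dist_coeffs'],float)).reshape(-1,2)
    if d is None: d=c['depth'][uv[:,1].astype(int),uv[:,0].astype(int)]
    P=np.c_[n,np.ones(len(n))]*np.asarray(d)[:,None]
    return (P-c['t'])@c['R']
E
python3 - <<'E'
from h import *
for n in('top','scene'):
    c=grab(n); cv2.imwrite(f'pics/{n}0.png',c['pixels'][:,:,::-1]); print(c['t'],c['R'].round(2).tolist())
s=get_state(); print(s)
E
```

```text
[-0.02244334  0.47196724  1.24164492] [[0.02, -1.0, 0.01], [-1.0, -0.02, -0.05], [0.05, -0.01, -1.0]]
[-0.30392172 -0.1538031   1.57215914] [[0.66, 0.75, 0.02], [0.52, -0.44, -0.73], [-0.54, 0.49, -0.68]]
{'time_s': 0.1, 'joint_pos': array([-1.27618188,  0.41181924, -0.01269036,  1.59694023,  0.00561722,
        1.13430882, -0.08217115]), 'qvel': array([ 0.00028176, -0.00303385, -0.00080348, -0.00013648,  0.00152473,
       -0.00153689,  0.00109923]), 'tau': array([ 2.27905410e-03, -5.89100146e+01,  6.43398352e-01, -2.91707826e+01,
       -5.39038202e-02,  1.44735954e-02,  6.41643692e-05]), 'eef_pos': array([0.22171016, 0.58387269, 0.22190195]), 'orientation': array([-6.75489602e-05,  1.80393972e-01,  9.83594173e-01, -7.16864585e-04]), 'wrist_force': array([ 0.02314334, -0.16589483, -0.00544779]), 'ft_torque': array([0.04473395, 0.02604958, 0.00452644]), 'grasp_force': 0.0, 'gripper_width': 0.08786601931370056}
```

View pics/top0.png

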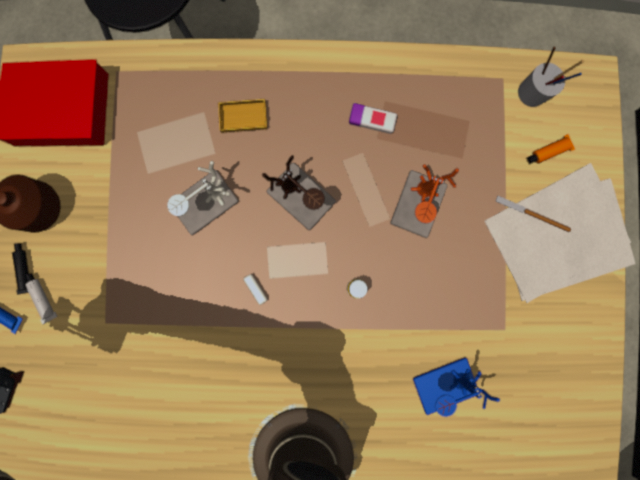

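View pics/scene0.png

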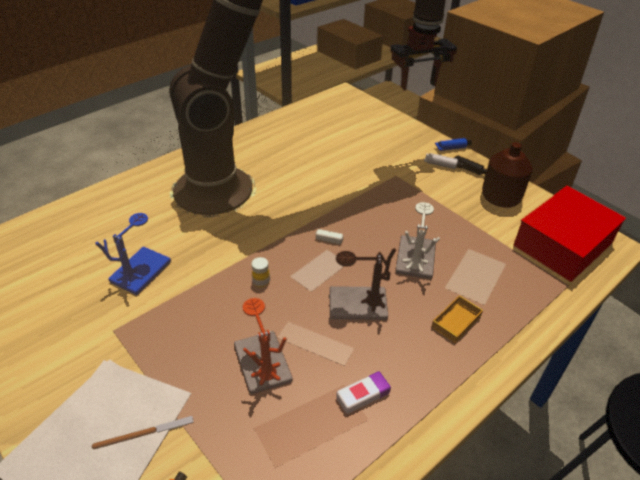

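The top view shows the white leaf at (178,205), brown at (313,199) and terracotta at (426,211). The candidates for the terracotta leaf are (426,211) on the card and the blue look-alike at (447,405), so I choose the orange one. The pale items at (255,289) clay log and (359,289) jar cap are not leaves. Next I'll measure the leaves and check a close crop.

```bash
cat > m.py <<'E'
from h import *
H={'white':.134,'clay':.142,'brown':.150}
PX={'white':(178,205),'clay':(426,211),'brown':(313,199)}
def measure(cam='top'):
    c=grab(cam); out={}
    v,u=np.mgrid[0:480,0:640]
    W=world(c,np.c_[u.ravel(),v.ravel()]).reshape(480,640,3)
    for k,(a,b) in PX.items():
        w=W[b-70:b+70,max(a-75,0):a+75].reshape(-1,3)
        z=w[:,2]; p0=np.median(W[b-3:b+4,a-3:a+4].reshape(-1,3),0)
        d=np.linalg.norm(w[:,:2]-p0[:2],axis=1)
        disc=w[(d<.028)&(z>.09)&(z<.19)]
        slab=w[(z>.014)&(z<.026)&(d<.16)]
        sr=cv2.minAreaRect(slab[:,:2].astype(np.float32)) 
        A=np.c_[disc[:,:2]-disc[:,:2].mean(0),np.ones(len(disc))]
        pl=np.linalg.lstsq(A,disc[:,2],rcond=None)[0]
        circ=cv2.minEnclosingCircle(disc[:,:2].astype(np.float32))
        # trunk / hinge zone: high points beyond the disc
        out[k]=dict(p0=p0,mean=disc.mean(0),n=len(disc),circ=circ,plane=pl,slabmed=np.median(slab,0),slab=sr)
    return c,W,out
E
python3 - <<'E'
from m import *
np.set_printoptions(precision=4,suppress=True)
c,W,o=measure()
for k,d in o.items(): print(k,d)
for k,(a,b) in PX.items(): print(k,'card z',np.median(W[245:260,200:230,2]))
im=c['pixels'][:,:,::-1]
cr=cv2.resize(im[150:250,150:490],None,fx=2.35,fy=2.35,interpolation=cv2.INTER_CUBIC)
# height picture
h=np.clip((W[150:250,150:490,2])/.2*255,0,255).astype(np.uint8)
h=cv2.applyColorMap(cv2.resize(h,None,fx=2.35,fy=2.35,interpolation=cv2.INTER_NEAREST),cv2.COLORMAP_JET)
cv2.imwrite('pics/crop1.png',np.vstack([cr,h]))
E
```

```text
white {'p0': array([0.5412, 0.2573, 0.138 ]), 'mean': array([0.5424, 0.2566, 0.1383]), 'n': 373, 'circ': ((0.543308675289154, 0.2547086477279663), 0.02425478585064411), 'plane': array([ 0.0022, -0.017 ,  0.1383]), 'slabmed': array([0.5543, 0.2293, 0.019 ]), 'slab': ((0.5624670386314392, 0.22941932082176208), (0.0916188657283783, 0.13134923577308655), 37.89046859741211)}
clay {'p0': array([ 0.5377, -0.2367,  0.1467]), 'mean': array([ 0.5364, -0.2354,  0.1467]), 'n': 386, 'circ': ((0.5390343070030212, -0.23685654997825623), 0.026126334443688393), 'plane': array([ 0.0104, -0.0126,  0.1467]), 'slabmed': array([ 0.568 , -0.2341,  0.0189]), 'slab': ((0.5682176351547241, -0.24677245318889618), (0.09112448245286942, 0.1312662959098816), 69.54291534423828)}
brown {'p0': array([ 0.556 , -0.012 ,  0.1537]), 'mean': array([ 0.5566, -0.0115,  0.1536]), 'n': 400, 'circ': ((0.5581434965133667, -0.009427286684513092), 0.024551864713430405), 'plane': array([0.0225, 0.0044, 0.1536]), 'slabmed': array([0.5719, 0.0156, 0.019 ]), 'slab': ((0.5792419910430908, 0.014158852398395538), (0.13007661700248718, 0.09030956029891968), 49.05780029296875)}
white card z 0.0030645907032315063
clay card z 0.0030645907032315063
brown card z 0.0030645907032315063
```

View pics/crop1.png

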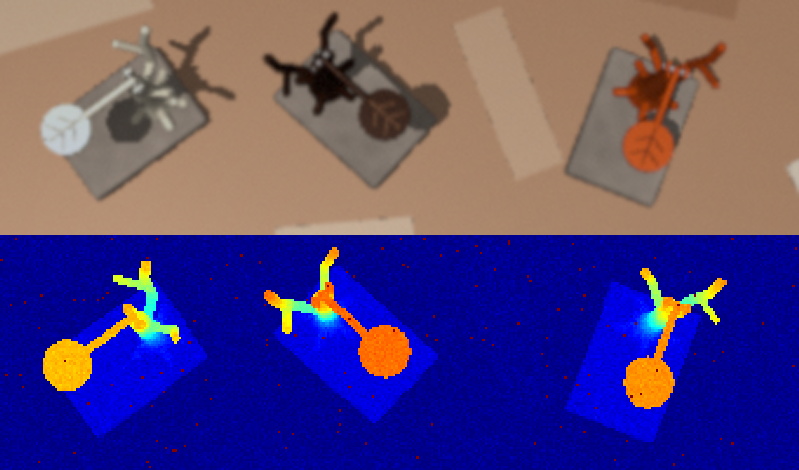

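The crop confirms the three trees. Slabs measure 131x91 mm. The leaf tops, at 0.138, 0.147 and 0.154, match the expected 0.1405, 0.1485 and 0.1565, allowing for about 1 mm bias and slight droop. Leaf directions are 127.9° (white), 159.5° (terracotta) and 229° (brown). Now I'll move over the white leaf with the fingers shut.

Call:
{"method": "apply_moves", "body": {"rows": [[[0.05,-0.05,0],[0,0,-8],0],[[0.08,-0.08,0],[0,0,-16],0],[[0.11,-0.11,0],[0,0,-24],0],[[0.14,-0.14,0],[0,0,-31.3],0],[[0.17,-0.17,0],[0,0,-31.3],0],[[0.2,-0.2,0],[0,0,-31.3],0],[[0.23,-0.23,0],[0,0,-31.3],0],[[0.26,-0.26,0],[0,0,-31.3],0],[[0.29,-0.29,0],[0,0,-31.3],0],[[0.318,-0.325,0],[0,0,-31.3],0],[[0.318,-0.325,0],[0,0,-31.3],0],[[0.318,-0.325,-0.03],[0,0,-31.3],0],[[0.318,-0.325,-0.045],[0,0,-31.3],0],[[0.318,-0.325,-0.045],[0,0,-31.3],0],[[0.318,-0.325,-0.045],[0,0,-31.3],0]]}}

```text
time_s: 1.65
eef_pos: [0.5397, 0.2596, 0.1778]
orientation: [-0.0, 0.439, 0.899, -0.0]
wrist_force: [0.3, -0.5, 1.6]
gripper_width: 0.0006
grasp_force: 0.0
```

Run:
```python
from h import *
c=camera('wrist'); cv2.imwrite('pics/w1.png',c['pixels'][:,:,::-1]); s=get_state();print(s['eef_pos'],s['wrist_force'],s['orientation'],c['mount'].round(3).tolist(),c['fx'])
```

```text
[0.54007098 0.25973304 0.17840414] [0.11185934 0.57161449 0.2730877 ] [2.28848664e-04 4.38903969e-01 8.98533883e-01 3.37674502e-04] [[0.001, -0.953, -0.304, 0.084], [1.0, 0.001, 0.0, -0.0], [-0.0, -0.304, 0.953, -0.162], [0.0, 0.0, 0.0, 1.0]] 339.5827563281439
```

View pics/w1.png

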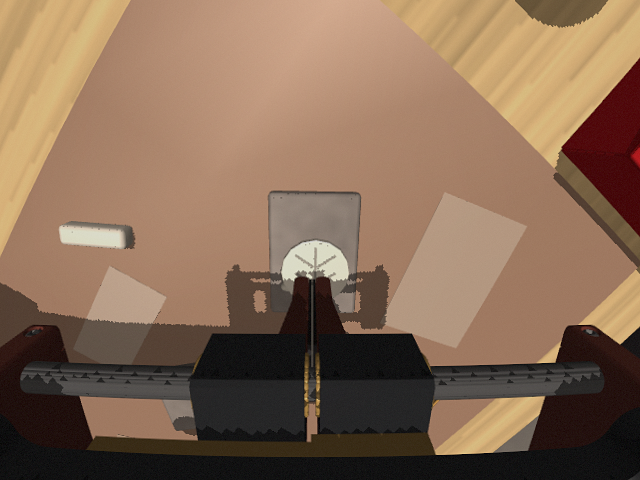

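The wrist view shows the shut tip centred over the white leaf at about (313,280). The wrist depth can read the leaf's slope in place. I'll press gently to a partial droop first.

Call:
{"method": "apply_moves", "body": {"rows": [[[0,0,-0.01],[0,0,0],0],[[0,0,-0.02],[0,0,0],0],[[0,0,-0.03],[0,0,0],0],[[0,0,-0.035],[0,0,0],0],[[0,0,-0.038],[0,0,0],0],[[0,0,-0.041],[0,0,0],0],[[0,0,-0.044],[0,0,0],0],[[0,0,-0.047],[0,0,0],0],[[0,0,-0.05],[0,0,0],0],[[0,0,-0.053],[0,0,0],0],[[0,0,-0.053],[0,0,0],0]]}}

```text
time_s: 2.8
eef_pos: [0.5401, 0.2594, 0.1244]
orientation: [0.0, 0.439, 0.898, 0.0]
wrist_force: [0.5, -0.6, 0.3]
gripper_width: 0.0004
grasp_force: 0.2
```

```bash
cat > wl.py <<'E'
from m import *
from scipy.spatial.transform import Rotation as Ro
DIR={'white':127.9,'clay':159.5,'brown':229.06}
SL={'white':(.5625,.2294),'clay':(.5682,-.2468),'brown':(.5792,.0142)}
def wleaf(k):
    s=get_state(); q=s['orientation']; c=camera('wrist')
    R=Ro.from_quat(np.r_[q[1:],q[0]]).as_matrix(); M=np.array(c['mount'])
    v,u=np.mgrid[0:480,0:640]; c['R']=np.eye(3); c['t']=np.zeros(3)
    P=world(c,np.c_[u.ravel(),v.ravel()]); ok=c['depth'].ravel()>.05
    W=(P@M[:3,:3].T+M[:3,3])@R.T+s['eef_pos']
    a=np.radians(DIR[k]); d=np.array([np.cos(a),np.sin(a)]); n=np.array([-d[1],d[0]])
    rel=W[:,:2]-SL[k]; r=rel@d+.035; y=rel@n
    hz=H[k]+.004
    m=ok&(r>.062)&(r<.098)&(abs(y)<.024)&(W[:,2]>hz-.065)&(W[:,2]<hz+.01)
    # RANSAC line z(r)
    rr,zz=r[m],W[m,2]; rng=np.random.default_rng(0); best=None
    for _ in range(300):
        i,j=rng.choice(len(rr),2)
        if abs(rr[i]-rr[j])<.008: continue
        sl=(zz[j]-zz[i])/(rr[j]-rr[i]); 
        if abs(sl)>1.2: continue
        inl=abs(zz-zz[i]-sl*(rr-rr[i]))<.0012
        if best is None or inl.sum()>best.sum(): best=inl
    p=np.polyfit(rr[best],zz[best],1)
    from scipy.optimize import brentq
    zl=np.polyval(p,.07)
    f=lambda t: hz-.07*np.tan(t)+.0025/np.cos(t)-zl
    print(k,'t',s['time_s'],'tcp',s['eef_pos'].round(4),'F',s['wrist_force'].round(2),'n',m.sum(),best.sum(),'slope deg',-np.degrees(np.arctan(p[0])).round(1),'height deg',np.degrees(brentq(f,-.5,1)).round(1),'r range',rr[best].min().round(4),rr[best].max().round(4))
    return c
E
python3 -c "
from wl import *
wleaf('white')"
```

```text
white t 2.8 tcp [0.5401 0.2594 0.1244] F [ 0.51 -0.65  0.34] n 2768 1780 slope deg 15.1 height deg 14.8 r range 0.0621 0.0889
```

Slope and height both give 15°. Next is 5.5 mm further.

Call:
{"method": "apply_moves", "body": {"rows": [[[0,0,-0.002],[0,0,0],0],[[0,0,-0.004],[0,0,0],0],[[0,0,-0.0055],[0,0,0],0],[[0,0,-0.0055],[0,0,0],0],[[0,0,-0.0055],[0,0,0],0]]}}

```text
time_s: 3.35
eef_pos: [0.5396, 0.2595, 0.119]
orientation: [-0.0, 0.439, 0.899, -0.0]
wrist_force: [-0.1, 0.4, 0.9]
gripper_width: 0.0006
grasp_force: 0.3
```

```bash
python3 -c "
from wl import *
wleaf('white')"
```

```text
white t 3.35 tcp [0.5396 0.2595 0.119 ] F [-0.14  0.44  0.93] n 2815 1550 slope deg 18.8 height deg 19.4 r range 0.062 0.087
```

Call:
{"method": "apply_moves", "body": {"rows": [[[0,0,-0.0006],[0,0,0],0],[[0,0,-0.0006],[0,0,0],0],[[0,0,0.005],[0,0,0],0],[[0,0,0.015],[0,0,0],0],[[0,0,0.045],[0,0,0],0],[[0,0,0.06],[0,0,0],0],[[0,0,0.06],[0,0,0],0]]}}

```text
time_s: 4.1
eef_pos: [0.5412, 0.2599, 0.1822]
orientation: [0.001, 0.439, 0.898, 0.002]
wrist_force: [0.2, -0.8, -0.8]
gripper_width: 0.0002
grasp_force: 0.0
```

```bash
python3 -c "
from wl import *
wleaf('white')"
```

```text
white t 4.1 tcp [0.5412 0.2599 0.1822] F [ 0.19 -0.82 -0.77] n 1781 1598 slope deg 19.7 height deg 19.6 r range 0.0621 0.0867
```

White is at 19.7° and holding. Next is the terracotta leaf, target (0.5335, -0.234), passing high over the brown tree.

Call:
{"method": "apply_moves", "body": {"rows": [[[0,0,0.03],[0,0,0],0],[[0,-0.02,0.05],[0,0,0],0],[[0,-0.06,0.05],[0,0,4],0],[[0,-0.1,0.05],[0,0,8],0],[[0,-0.14,0.05],[0,0,12],0],[[0,-0.18,0.05],[0,0,16],0],[[0,-0.22,0.05],[0,0,20],0],[[0,-0.26,0.05],[0,0,24],0],[[0,-0.3,0.05],[0,0,28],0],[[-0.003,-0.34,0.05],[0,0,31.6],0],[[-0.006,-0.38,0.05],[0,0,31.6],0],[[-0.006,-0.42,0.05],[0,0,31.6],0],[[-0.006,-0.46,0.05],[0,0,31.6],0],[[-0.006,-0.493,0.05],[0,0,31.6],0],[[-0.006,-0.493,0.05],[0,0,31.6],0],[[-0.006,-0.493,0.025],[0,0,31.6],0],[[-0.006,-0.493,0.007],[0,0,31.6],0],[[-0.006,-0.493,0.007],[0,0,31.6],0],[[-0.006,-0.493,0.007],[0,0,31.6],0]]}}

```text
time_s: 6.05
eef_pos: [0.5336, -0.233, 0.1858]
orientation: [-0.001, 0.178, 0.984, 0.0]
wrist_force: [0.4, 0.6, 0.3]
gripper_width: 0.0002
grasp_force: 0.0
```

```bash
python3 -c "
from wl import *
c=wleaf('clay'); cv2.imwrite('pics/w2.png',c['pixels'][:,:,::-1])"
```

```text
clay t 6.05 tcp [ 0.5336 -0.233   0.1858] F [0.36 0.62 0.26] n 2255 2033 slope deg 0.4 height deg 0.2 r range 0.062 0.0905
```

View pics/w2.png

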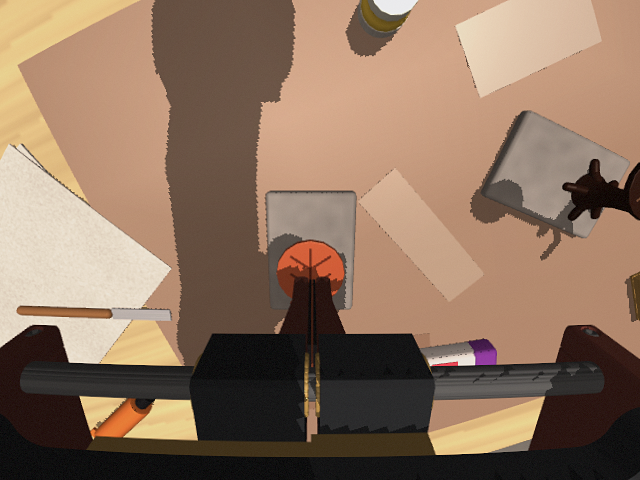

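The tip is centred over the orange leaf at (311,270), which reads level. White needed TCP z = 0.1184, so terracotta should need about 0.1265. I'll stop at about 0.131 first.

Call:
{"method": "apply_moves", "body": {"rows": [[[0,0,-0.01],[0,0,0],0],[[0,0,-0.02],[0,0,0],0],[[0,0,-0.03],[0,0,0],0],[[0,0,-0.035],[0,0,0],0],[[0,0,-0.038],[0,0,0],0],[[0,0,-0.041],[0,0,0],0],[[0,0,-0.044],[0,0,0],0],[[0,0,-0.047],[0,0,0],0],[[0,0,-0.05],[0,0,0],0],[[0,0,-0.053],[0,0,0],0],[[0,0,-0.054],[0,0,0],0],[[0,0,-0.054],[0,0,0],0]]}}

```text
time_s: 7.3
eef_pos: [0.534, -0.2337, 0.1321]
orientation: [0.0, 0.178, 0.984, -0.0]
wrist_force: [1.0, -0.8, 0.3]
gripper_width: 0.0005
grasp_force: 0.4
```

```bash
python3 -c "
from wl import *
wleaf('clay')"
```

```text
clay t 7.3 tcp [ 0.534  -0.2337  0.1321] F [ 1.01 -0.81  0.27] n 2716 1719 slope deg 14.9 height deg 15.2 r range 0.062 0.0876
```

Call:
{"method": "apply_moves", "body": {"rows": [[[0,0,-0.002],[0,0,0],0],[[0,0,-0.004],[0,0,0],0],[[0,0,-0.0058],[0,0,0],0],[[0,0,-0.0058],[0,0,0],0],[[0,0,0.001],[0,0,0],0],[[0,0,0.01],[0,0,0],0],[[0,0,0.04],[0,0,0],0],[[0,0,0.055],[0,0,0],0],[[0,0,0.055],[0,0,0],0]]}}

```text
time_s: 8.25
eef_pos: [0.535, -0.2343, 0.19]
orientation: [0.002, 0.178, 0.984, -0.0]
wrist_force: [-0.2, -0.2, -0.0]
gripper_width: 0.0005
grasp_force: 0.0
```

```bash
python3 -c "
from wl import *
wleaf('clay')"
```

```text
clay t 8.25 tcp [ 0.535  -0.2343  0.19  ] F [-0.18 -0.15 -0.04] n 1695 1505 slope deg 20.0 height deg 20.2 r range 0.062 0.0856
```

Terracotta is at 20°. Last is the brown leaf, target (0.555, -0.014), turning +69.6°.

Call:
{"method": "apply_moves", "body": {"rows": [[[0,0,0.03],[0,0,0],0],[[0,0.01,0.05],[0,0,8],0],[[0.002,0.03,0.05],[0,0,16],0],[[0.005,0.055,0.05],[0,0,24],0],[[0.008,0.08,0.05],[0,0,32],0],[[0.011,0.105,0.05],[0,0,40],0],[[0.014,0.13,0.05],[0,0,48],0],[[0.017,0.155,0.05],[0,0,56],0],[[0.019,0.18,0.05],[0,0,64],0],[[0.0215,0.205,0.05],[0,0,69.6],0],[[0.0215,0.22,0.05],[0,0,69.6],0],[[0.0215,0.22,0.05],[0,0,69.6],0],[[0.0215,0.22,0.05],[0,0,69.6],0],[[0.0215,0.22,0.025],[0,0,69.6],0],[[0.0215,0.22,0.0075],[0,0,69.6],0],[[0.0215,0.22,0.0075],[0,0,69.6],0],[[0.0215,0.22,0.0075],[0,0,69.6],0]]}}

```text
time_s: 10.0
eef_pos: [0.5553, -0.015, 0.1949]
orientation: [-0.0, -0.414, 0.91, -0.0]
wrist_force: [-0.6, -0.3, -0.1]
gripper_width: 0.0008
grasp_force: 0.0
```

```bash
python3 -c "
from wl import *
c=wleaf('brown'); cv2.imwrite('pics/w3.png',c['pixels'][:,:,::-1]); print(get_state()['joint_pos'])"
```

```text
brown t 10.0 tcp [ 0.5553 -0.015   0.1949] F [-0.59 -0.29 -0.08] n 2250 2069 slope deg 1.7 height deg 1.1 r range 0.062 0.0913
[-0.11579486  0.31793333  0.06905754  1.80423461 -0.0248902   1.01949056
  2.3888144 ]
```

View pics/w3.png

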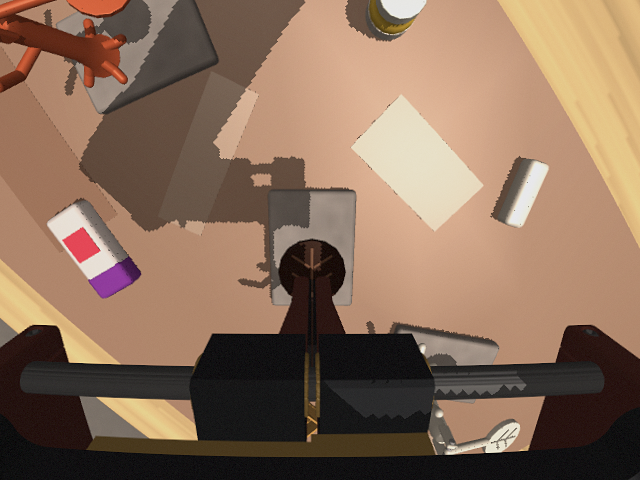

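The tip is centred over the brown leaf at (312,270). I'll press to about 15° first.

Call:
{"method": "apply_moves", "body": {"rows": [[[0,0,-0.01],[0,0,0],0],[[0,0,-0.02],[0,0,0],0],[[0,0,-0.03],[0,0,0],0],[[0,0,-0.035],[0,0,0],0],[[0,0,-0.038],[0,0,0],0],[[0,0,-0.041],[0,0,0],0],[[0,0,-0.044],[0,0,0],0],[[0,0,-0.047],[0,0,0],0],[[0,0,-0.05],[0,0,0],0],[[0,0,-0.053],[0,0,0],0],[[0,0,-0.054],[0,0,0],0],[[0,0,-0.054],[0,0,0],0]]}}

```text
time_s: 11.25
eef_pos: [0.5555, -0.0137, 0.1406]
orientation: [0.0, -0.416, 0.91, -0.0]
wrist_force: [0.2, 0.7, 1.8]
gripper_width: 0.0007
grasp_force: 0.3
```

```bash
python3 -c "
from wl import *
wleaf('brown')"
```

```text
brown t 11.25 tcp [ 0.5555 -0.0137  0.1406] F [0.24 0.66 1.85] n 2740 1766 slope deg 14.6 height deg 14.6 r range 0.062 0.0887
```

Call:
{"method": "apply_moves", "body": {"rows": [[[0,0,-0.002],[0,0,0],0],[[0,0,-0.004],[0,0,0],0],[[0,0,-0.0063],[0,0,0],0],[[0,0,-0.0063],[0,0,0],0],[[0,0,0.001],[0,0,0],0],[[0,0,0.01],[0,0,0],0],[[0,0,0.04],[0,0,0],0],[[0,0,0.055],[0,0,0],0],[[0,0,0.055],[0,0,0],0]]}}

```text
time_s: 12.2
eef_pos: [0.5567, -0.0138, 0.1985]
orientation: [0.002, -0.415, 0.91, -0.001]
wrist_force: [0.6, 0.7, 0.0]
gripper_width: 0.0006
grasp_force: 0.0
```

```bash
python3 -c "
from wl import *
wleaf('brown')"
```

```text
brown t 12.2 tcp [ 0.5567 -0.0138  0.1985] F [0.61 0.67 0.04] n 1730 1558 slope deg 20.4 height deg 20.2 r range 0.062 0.0859
```

Brown is at 20.3°. I'll lift clear and back off, then check everything from above.

Call:
{"method": "apply_moves", "body": {"rows": [[[0,0,0.04],[0,0,0],0],[[0,0,0.08],[0,0,0],0],[[0,0,0.12],[0,0,0],0],[[-0.04,0,0.15],[0,0,0],0],[[-0.08,0,0.15],[0,0,0],0],[[-0.12,0,0.15],[0,0,0],0],[[-0.15,0,0.15],[0,0,0],0],[[-0.15,0,0.15],[0,0,0],0],[[-0.15,0,0.15],[0,0,0],0]]}}

```text
time_s: 13.15
eef_pos: [0.4052, -0.0137, 0.3455]
orientation: [0.0, -0.416, 0.91, -0.0]
wrist_force: [0.4, -0.4, 0.4]
gripper_width: 0.0002
grasp_force: 0.0
```

Run:
```python
from wl import *
c,W,o=measure()
for k,d in o.items():
    a=np.radians(DIR[k]); print(k,'droop',-np.degrees(np.arctan(d['plane'][:2]@[np.cos(a),np.sin(a)])).round(1),d['mean'].round(4),d['slab'])
cv2.imwrite('pics/top2.png',c['pixels'][:,:,::-1])
```

```text
white droop 19.7 [0.5441 0.2541 0.1161] ((0.5624091029167175, 0.22939205169677734), (0.09165823459625244, 0.13128894567489624), 37.29949951171875)
clay droop 19.5 [ 0.5405 -0.2369  0.1239] ((0.5680806040763855, -0.24692198634147644), (0.09112747013568878, 0.13144633173942566), 69.67169189453125)
brown droop 20.7 [ 0.5593 -0.0085  0.1316] ((0.5791752338409424, 0.014415495097637177), (0.13040773570537567, 0.08995580673217773), 48.65996170043945)
```

View pics/top2.png

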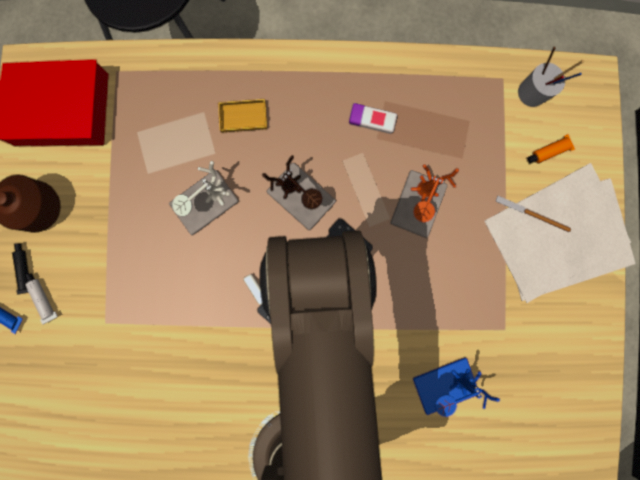

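All three leaves, at (181,205), (425,211) and (312,199), droop about 20°. The slabs have not moved, the bystanders in view are in place, and the arm is clear.

```bash
python3 -c "
from rig import *
print(hand_in())"
```

```text
the job is handed in; nothing more can be done
None
```

Job handed in: the white, terracotta and brown leaves were touched in that order and droop about 20° (19.7°, 19.5° and 20.7° in the final check), with the trees still in place and nothing else touched.

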